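# Snap the specimen clamp onto the microtome's three-ball stand

## Robot

A 7-joint arm with a two-finger parallel gripper is mounted at the origin on the work surface. World frame = base frame: x ahead of the robot, y to its left, z up, the work surface at z = 0. Lengths are in m, angles in rad, forces in N, time in s.
With the tool pointing down it reaches from about 0.35 to 0.9 m from the base axis. Payload 8.1 kg.
Tool frame: the origin (TCP) lies at the very end of the fingers, on their centre line; the grasp point (between the pads) lies 19 mm behind it (grasp_offset is the distance from the TCP to the grasp point, in m); z points along the fingers, y is the line along which they close (so a half turn about z gives the same grasp; the last joint's range is limited). The gripper opens to 92 mm and grips with 3 to 60 N. Pads are 19 mm wide; open, the fingers measure 130 mm over their backs; the gripper's body (75 mm by 190 mm) begins 47 mm behind the grasp point.
Start: joints at [-1.305, 0.434, 0.025, 1.573, -0.012, 1.134, -0.075], TCP at [0.225, 0.583, 0.227] pointing down, gripper open.
Joint ranges: [-2.62, 2.62], [-0.44, 2.09], [-1.27, 1.32], [0.08, 2.57], [-1.32, 4.46], [0.12, 2], [-2.74, 2.74]. Speed limits (rad/s): [2.22, 2.22, 3.01, 3.01, 3.14, 3.14, 3.14].

## Interface

Orientations are given as a rotation vector (axis times angle).
In Python, from cell import observe, get_image, camera_params, sign_off, silhouettes, grasp_offset gives the robot as it stands. The module is installed in compiled form; this text tells all that it offers.
- The arm moves only by the tool jog_arm, never from a script. Its argument "motion" is a list that holds one entry, the list of rows, each a list of 7 numbers: the shift along the tool's x, y, z in m, then the turn, a rotation vector about the tool's x, y, z in rad, then the closure, from -1 (fully open) to 1 (shut), so that 0 is half open. In form: [[[dx, dy, dz, wx, wy, wz, hand], ...]]. A call has 1 to 10 rows; each row is the pose to reach, as a shift and turn from the pose commanded when the call began, along the tool's axes at that moment; what a row does not reach only later rows make up. A row lasts 1/12 s, in which the tool goes at most 41.7 mm and 7.16 degrees, less where a joint would pass 70% of its speed; a pose out of reach is approached as far as the arm can. A call with a gripper value outside its range is refused whole. The fingers move at their own pace and stop on an object; "force" is the grip in N (left out, the last holds). Time passes only in rows, so rows that repeat a pose let the fingers close. It gives the time, the measured TCP pose, the force, the opening and the grip force at its end, in the units of the state.
- observe(): the state, without advancing time (a new reading comes with each control period).
- get_image(name): name is "scene" or "top" or "wrist"; returns the picture (480x640x3 uint8, red, green, blue); there is no depth.
- camera_params(name): a dict with "vertical_fov" (degrees; the focal length in pixels is half the picture's height over the tangent of half this angle, whatever the lens; pixels are square), "cx", "cy" (the principal point, pixels), "dist_coeffs" ([k1, k2, p1, p2, k3] as OpenCV has them; the pictures are not rectified), "T" (4x4, takes a point from camera to world coordinates). Camera axes: x right, y down, z forward; pixel columns grow to the right and rows downward; lengths in m; the calibration is good to about 2 mm. A picture is of the moment at which its call begins: read the wrist's pose just before it. camera_params takes no time and is no camera call; for the wrist camera it gives the pose at the moment of the call.
- sign_off(): hands the job in; it is judged then, once.
Trained networks look in the newest picture that a camera, given by its name, has taken for a name from the list of things; names that differ only in an ending like _2 or _b are one class to them, and where a whole thing is asked for, a point or a joint stands for the part that bears it (a point fixed in the world has none). Each returns a list of dicts, best first, with "p" (0 to 1); they miss things now and then, are a little off and sometimes report something else, mostly with a low value. They report only what shows in the picture. A call takes as long as a camera call. They do not tell look-alikes from the thing itself.
- silhouettes(query, camera): "mask" (480x640 bool, what is visible of it) and "pixel" ([column, row] in pixels, amid what is visible of it).
The state is a dict: "clock": time; "joints": joint angles; "dq": joint speeds; "joint_efforts": joint torques, N m; "position": TCP position; "ee_rot": TCP orientation; "force": force on the tool from outside, world axes, zero at the start; "ft_torque": the same for the moment, N m; "width": opening from 0.0 (shut) to 1.0 (fully open); "gripper_force": force on a finger pad.
Only numpy, scipy, OpenCV 4.12 (cv2) and the standard library are available. Lean on these libraries where they do the work, as an engineer would, in place of code of your own. Each camera call takes 0.05 s, during which the arm holds its last target. There are 200 camera calls.

## Task

Take the specimen clamp that has a steel bar along each side of its base, set it on the three balls of the low grey stand with its narrow nose over the single ball, and press it down until the sprung catches on both sides have snapped over its bars and pull it fully home. Carry it down in the gripper, do not drop it, and leave the other clamp, the one with the round foot, where it is.

Things in the scene. Friction and masses are not known exactly. Their poses are not given: they have to be found in the camera images.
- plate: Clamp, 0.45 kg. Grip block 32 (x) by 44 mm, 26 to 66 mm above the underside; over it a pink cassette to 76 mm (may be pressed on). Base: top 26 mm high, 86 mm wide, x -46 to 24, nose 44 mm wide to x 56; round bar 10 mm thick at y 47 and -47, x -45 to 9, 21 high. Below, V grooves 32 mm wide under the nose and at 120 degrees to it. Origin: underside, below the grip block; x to the nose, z up.
- mount: Grey fixed stand, base 104 by 190 by 12 mm; three slick 18 mm balls, tops 43 mm high, on a 44 mm radius: one at +x, two 120 degrees from it. At x -18, y 54 and -54 sprung catches, 34 mm long, 86 high, slide out in y; black blocks 70 high at y 84 to 93. An unpressed clamp stays propped on them; 6 to 20 N down opens them, then they pull it home. Origin: underside; x to the lone ball, z up.
- seat (a point): Point 30 mm above the stand's origin, in the middle of the three balls and the two catches. The clamp's origin lies here when it is fully home, with its axes along these (the stand's axes: x to the lone ball, z up). Pressed while held level in the gripper, both catches snap; the grooves draw the clamp in from about 8 mm or 8 degrees off.
- round_clamp: Look-alike clamp to leave alone: the same grip block and pink cassette (76 mm high in all) on a plain round foot of 88 mm diameter, 26 mm high, without bars or nose. 0.5 kg. Origin: centre of the underside.
Not all that is in view belongs to the job. What is shaped like the mount but blue or pink is not meant. Leave any red look-alike of the plate alone.

How it is judged:
By the outcome, as a careful person would: the job done as asked, in the order asked, and still so for the second after the job is handed in, with the robot touching nothing.
It also fails if it takes over 34 s, if anything falls off the work surface, if the arm or the gripper's body presses on something with over 40 N, if the wrist force passes 120 N, or if a joint passes its speed limit or range.

## Working session

There is one attempt and no reset: what is moved stays moved. The work goes in short steps, Python scripts to look and compute and a tool call to move; the robot and the scene stay as the last step left them, time stands still between calls to the robot, and variables do not carry over. Pictures are saved under pics/ and viewed, at most 10 in all, crops included, and the job is handed in when it is done.

Besides the shell and the picture viewer there is one more tool, called after "Call:" as name([rows], argument=value, ...), one row to a line, values as JSON. jog_arm: Moves the arm, as the interface text tells. Its arguments: {"type":"object","properties":{"motion":{"type":"array"},"force":{"type":"number"}},"required":["motion"]}

```bash
mkdir -p pics
python3 - <<'E'
from cell import *
import cv2,numpy as np
s=observe();print(s)
print(grasp_offset)
ims=[]
for c in ["scene","top"]:
    im=get_image(c);p=camera_params(c);print(c,p)
    cv2.imwrite(f"pics/{c}0.png",im[:,:,::-1])
    for q in ["plate","mount","round_clamp"]:
        for d in silhouettes(q,c):print(c,q,round(d["p"],2),d["pixel"],d["mask"].sum())
E
```

```text
{'clock': 0.0, 'joints': array([-1.30459427,  0.43522965,  0.02496893,  1.57407999, -0.01161524,
        1.13396968, -0.07509244]), 'dq': array([-2.75515785e-04, -1.38228120e-03, -1.93212066e-04,  1.33329018e-03,
       -1.32012624e-04,  2.10349561e-05,  5.44549766e-05]), 'joint_efforts': array([ 3.75898862e-04, -6.67847872e+01,  9.84749347e-01, -3.14457572e+01,
       -6.07067370e-02,  4.29645984e-02,  1.51714930e-04]), 'position': array([0.22517863, 0.58249683, 0.22594738]), 'ee_rot': array([-5.76106215e-01, -3.08815526e+00,  2.40845412e-03]), 'force': array([-0.38704055,  0.30792676, -0.42398913]), 'ft_torque': array([-0.03866975, -0.01053947, -0.01682954]), 'gripper_force': 0.0, 'width': 0.9947920001835757}
0.0188
scene {'vertical_fov': 46.049819223339156, 'cx': 324.2879306361886, 'cy': 242.1187393515159, 'dist_coeffs': array([-0.00221217,  0.        ,  0.        ,  0.        ,  0.        ]), 'T': array([[ 0.7092438 ,  0.45343184, -0.53978959,  1.05888341],
       [ 0.70482685, -0.4410328 ,  0.55561604, -0.74560286],
       [ 0.01386909, -0.77452542, -0.63239071,  0.80833978],
  
[... 230 characters left out ...]
2, 235.2] 3188
scene round_clamp 0.79 [278.0, 334.0] 2003
top {'vertical_fov': 45.174133965480856, 'cx': 326.7047476757895, 'cy': 241.06094458427714, 'dist_coeffs': array([0.03295437, 0.        , 0.        , 0.        , 0.        ]), 'T': array([[-0.04473135, -0.97775914,  0.20490526,  0.21861232],
       [-0.99898126,  0.0450037 , -0.00333323, -0.0714312 ],
       [-0.0059624 , -0.20484561, -0.97877614,  1.07056764],
       [ 0.        ,  0.        ,  0.        ,  1.        ]])}
top plate 0.97 [346.7, 199.6] 2383
top plate 0.56 [521.2, 274.1] 2626
top mount 0.97 [381.3, 321.9] 6156
top mount 0.77 [199.5, 197.4] 5752
top mount 0.56 [169.1, 313.3] 6192
top round_clamp 0.89 [447.3, 195.4] 1781
```

View pics/top0.png

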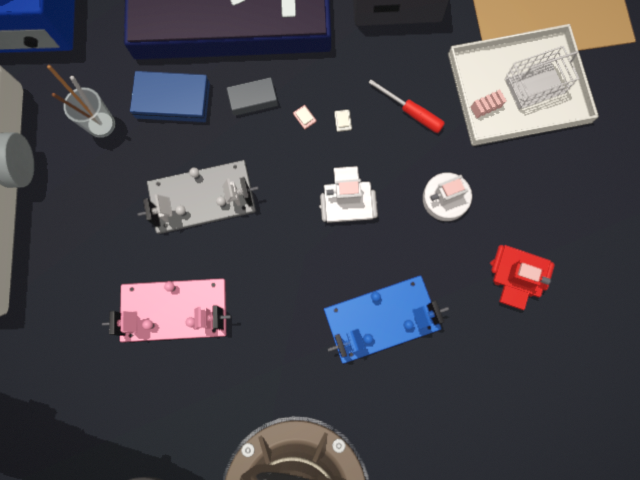

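View pics/scene0.png

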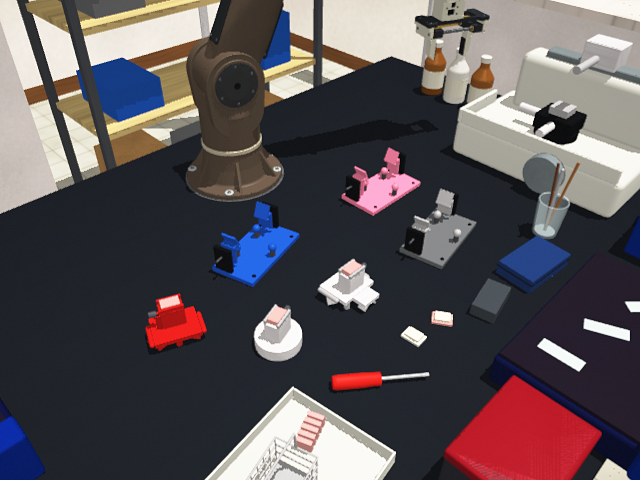

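Candidates in the top view are the white barred clamp with a nose (347,199), the red look-alike (521,274) and the white round-foot clamp (447,195). I choose (347,199). For the mount, grey is at (200,197), while blue (381,322) and pink (170,313) are not meant. Next I fit poses to the masks in both cameras.

```bash
cat > h.py <<'E'
import numpy as np,cv2
from scipy.optimize import minimize
from scipy.spatial.transform import Rotation as R
def box(x0,x1,y0,y1,z0,z1): return np.array([[x,y,z] for x in(x0,x1) for y in(y0,y1) for z in(z0,z1)])/1000.
PLATE=[box(-46,24,-43,43,0,26),box(24,56,-22,22,0,26),box(-16,16,-22,22,26,66),box(-14,14,-18,18,66,76),box(-45,9,42,52,16,26),box(-45,9,-52,-42,16,26)]
def ball(x,y): 
    u=np.random.default_rng(0).normal(size=(150,3));u/=np.linalg.norm(u,axis=1)[:,None]
    return (u*9+[x,y,34])/1000
MOUNT=[box(-52,52,-95,95,0,12)]
BALLS=[ball(44,0),ball(-22,38.1),ball(-22,-38.1)]
CATCH=[box(-35,-1,s*54-6,s*54+6,12,86) for s in(1,-1)]+[box(-35,-1,*sorted((s*84,s*93)),12,70) for s in(1,-1)]
def K(p):
    f=240/np.tan(np.radians(p["vertical_fov"])/2);return np.array([[f,0,p["cx"]],[0,f,p["cy"]],[0,0,1]])
def proj(P,p):
    T=np.linalg.inv(p["T"]);return cv2.projectPoints(np.asarray(P,float).reshape(-1,3),cv2.Rodrigues(T[:3,:3])[0],T[:3,3],K(p),p["dist_coeffs"])[0][:,0]
def place(P,q,z=0):
    c,s=np.cos(q[2]),np.sin(q[2]);return P@np.array([[c,s,0],[-s,c,0],[0,0,1]])+[q[0],q[1],z]
def render(parts,q,p,z=0,S=4):
    m=np.zeros((480*S,640*S),np.uint8)
    for P in parts:
        h=cv2.convexHull(proj(place(P,q,z),p).astype(np.float32))
        cv2.fillConvexPoly(m,np.round((h+.5)*S).astype(np.int32),1)
    return cv2.resize(m.astype(np.float32),(640,480),interpolation=cv2.INTER_AREA)
def backproj(px,p,z):
    u=cv2.undistortPoints(np.array([[px]],float),K(p),p["dist_coeffs"])[0,0]
    d=p["T"][:3,:3]@[u[0],u[1],1];o=p["T"][:3,3];return o+d*(z-o[2])/d[2]
def fit(parts,q0,obs,z=0):
    def c(q): return sum(np.abs(render(parts,q,p,z)-m).sum()/m.sum() for p,m in obs)
    best=None
    for a in(-.3,0,.3):
        s=np.array([[0,0,0],[.02,0,0],[0,.02,0],[0,0,.2]])+np.array(q0)+[0,0,a]
        r=minimize(c,s[0],method="Nelder-Mead",options=dict(initial_simplex=s,xatol=1e-4,fatol=1e-4))
        if best is None or r.fun<best.fun:best=r
    return best.x,best.fun
def overlay(im,parts,q,p,col,z=0,S=1):
    for P in parts:
        h=cv2.convexHull(proj(place(P,q,z),p).astype(np.float32));cv2.polylines(im,[np.round((h+.5)*S).astype(np.int32)],True,col,1)
E
python3 - <<'E'
from h import *;from cell import *
P={c:camera_params(c) for c in("top","scene")}
I={c:get_image(c) for c in P}
def near(q,c,px):
    d=[d for d in silhouettes(q,c) if np.hypot(*(np.array(d["pixel"])-px))<25];return d[0]["mask"].astype(np.float32)
op=[(P["top"],near("plate","top",(347,199))),(P["scene"],near("plate","scene",(350,288)))]
om=[(P["top"],near("mount","top",(200,197))),(P["scene"],near("mount","scene",(437,235)))]
q0=backproj((347,199),P["top"],.03);q1=backproj((200,197),P["top"],.03)
res={}
for n,parts,q,o in(("plate",PLATE,q0,op),("mount",MOUNT+BALLS+CATCH,q1,om)):
    for oo in(o,o[:1],o[1:]):
        r=fit(parts,[q[0],q[1],0],oo);print(n,r)
        res.setdefault(n,r[0])
# black-box balls check: brightness etc by picture
tiles=[]
for c,b in(("top",[(140,150,270,240),(310,160,390,230)]),("scene",[(395,180,485,275),(310,250,390,320)])):
    for (x0,y0,x1,y1) in b:
        S=4;im=cv2.resize(I[c][:,:,::-1],None,fx=S,fy=S,interpolation=cv2.INTER_CUBIC)
        overlay(im,MOUNT+BALLS+CATCH,res["mount"],P[c],(0,255,0),S=S);overlay(im,PLATE,res["plate"],P[c],(255,100,0),S=S)
        tiles.append(cv2.resize(im[y0*S:y1*S,x0*S:x1*S],(400,300)))
cv2.imwrite("pics/fit.png",np.vstack([np.hstack(tiles[:2]),np.hstack(tiles[2:])]))
E
```

```text
plate (array([ 0.52422032, -0.11725674,  0.03226887]), np.float64(0.2591220736503601))
plate (array([ 0.52371373, -0.117404  ,  0.0224053 ]), np.float64(0.06553579121828079))
plate (array([ 0.52248628, -0.11500573,  0.12308643]), np.float64(0.18148095905780792))
mount (array([0.53981963, 0.16150507, 0.18093778]), np.float64(0.09627098590135574))
mount (array([0.53984932, 0.16160549, 0.18876513]), np.float64(0.031127626076340675))
mount (array([0.54014963, 0.16127296, 0.18028849]), np.float64(0.0636427029967308))
```

View pics/fit.png

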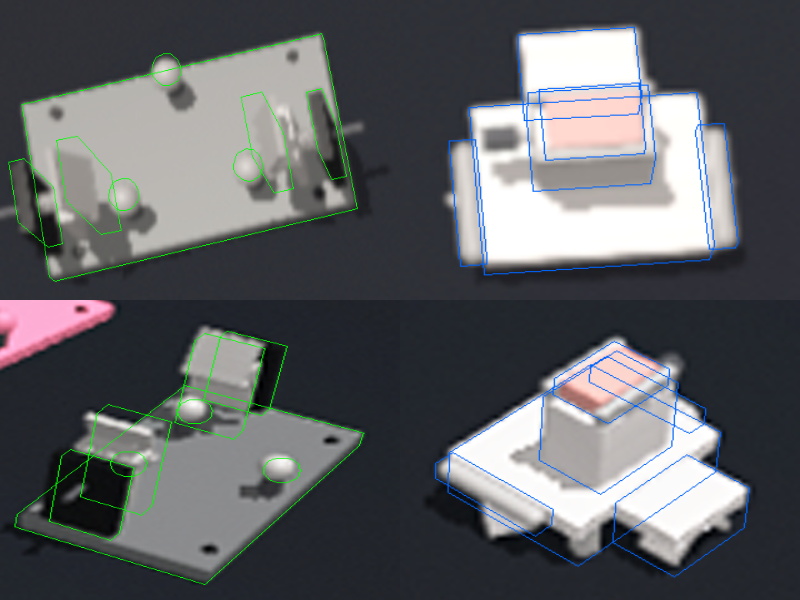

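The overlays fit well. Mount is about (0.540, 0.1615) at yaw 0.184, with the lone ball toward +x at tile (166,72). The clamp has its nose toward +x, bars on both sides and white colour, so it is the right one. I will grip across the block's x faces so the open fingers clear the catches.

```bash
cat >> h.py <<'E'
def goal(s,x,y,z,ang):
    """delta to TCP (x,y,z), tool down, tool y at world angle ang"""
    c,n=np.cos(ang),np.sin(ang)
    G=np.array([[-n*-1,c,0],[-c,n,0],[0,0,-1.]]) # columns: x=(n,-c), y=(c,n), z=down
    G=np.column_stack([[n*-1,c,0],[c,n,0],[0,0,-1]]); 
    A=R.from_rotvec(s["ee_rot"]).as_matrix()
    return np.round(A.T@(np.array([x,y,z])-s["position"]),4),np.round(R.from_matrix(A.T@G).as_rotvec(),4),np.linalg.det(G)
E
python3 -c "
from h import *;from cell import *
print(goal(observe(),.5237,-.1174,.2,.0224))"
```

```text
(array([-0.5308, -0.5457,  0.0267]), array([ 0.    , -0.    ,  1.1795]), np.float64(1.0))
```

Call:
jog_arm([
  [[-0.028,-0.029,0.002,0,0,0.06,-1],[-0.056,-0.057,0.003,0,0,0.12,-1],[-0.084,-0.086,0.005,0,0,0.18,-1],[-0.112,-0.115,0.006,0,0,0.25,-1],[-0.14,-0.144,0.008,0,0,0.31,-1],[-0.168,-0.172,0.009,0,0,0.37,-1],[-0.196,-0.201,0.01,0,0,0.43,-1],[-0.224,-0.23,0.012,0,0,0.5,-1],[-0.252,-0.259,0.013,0,0,0.56,-1],[-0.28,-0.288,0.014,0,0,0.62,-1]],
])

```text
clock: 1.53
position: [0.383, 0.2116, 0.213]
ee_rot: [1.495, 2.763, 0.002]
force: [0.1, -0.1, 1.2]
width: 1.0
gripper_force: 0.0
```

```bash
python3 -c "
from h import *;from cell import *
s=observe();print(s['position'],s['joints'],goal(s,.5237,-.1174,.2,.0224))"
```

```text
[0.38304811 0.21160822 0.21299459] [-0.88667135  0.13596795  0.29424722  2.04201681 -0.0481212   0.96898868
  0.01131319] (array([-0.3523, -0.0623,  0.0128]), array([ 0.0008, -0.0006,  0.5567]), np.float64(1.0))
```

Call:
jog_arm([
  [[-0.035,-0.006,0.001,0,0,0.06,-1],[-0.07,-0.012,0.003,0,0,0.11,-1],[-0.105,-0.018,0.004,0,0,0.17,-1],[-0.14,-0.024,0.005,0,0,0.22,-1],[-0.175,-0.03,0.006,0,0,0.28,-1],[-0.21,-0.036,0.007,0,0,0.33,-1],[-0.245,-0.043,0.009,0,0,0.39,-1],[-0.28,-0.05,0.01,0,0,0.45,-1],[-0.315,-0.056,0.011,0,0,0.5,-1],[-0.345,-0.062,0.012,0,0,0.55,-1]],
])

```text
clock: 2.37
position: [0.5212, -0.1113, 0.201]
ee_rot: [2.188, 2.253, 0.001]
force: [0.1, 0.3, -0.1]
width: 0.999
gripper_force: 0.0
```

Call:
jog_arm([
  [[0,0,0,0,0,0,-1],[0,0,0,0,0,0,-1],[0,0,0,0,0,0,-1]],
])

```text
clock: 2.62
position: [0.5202, -0.1084, 0.2005]
ee_rot: [-2.185, -2.257, 0.0]
force: [-0.6, 0.4, -0.8]
width: 1.003
gripper_force: 0.0
```

Run:
```python
from h import *;from cell import *
s=observe();print(s['position'],s['joints'],s['clock'],s['force'],goal(s,.5237,-.1174,.2,.0224))
p=camera_params("wrist");im=get_image("wrist")
for d in silhouettes("plate","wrist"):
    print(d["p"],d["pixel"],d["mask"].sum())
    if d["p"]>.4: print(fit(PLATE,[.5237,-.1174,.0224],[(p,d["mask"].astype(np.float32))]))
o=im[:,:,::-1].copy();overlay(o,PLATE,[.5237,-.1174,.0224],p,(255,100,0));cv2.imwrite("pics/w1.png",o)
```

```text
[ 0.52022439 -0.10839843  0.20054052] [-0.3448014   0.33466194  0.59094937  1.87089456 -0.21942341  1.00131449
  0.37225541] 2.6167 [-0.62612534  0.42994704 -0.84293036] (array([-0.0091,  0.0032,  0.0005]), array([-0.0006, -0.0005,  0.01  ]), np.float64(1.0))
0.79 [311.1, 225.1] 10863
(array([ 0.52491732, -0.11661817,  0.02095913]), np.float64(0.036126069724559784))
```

View pics/w1.png

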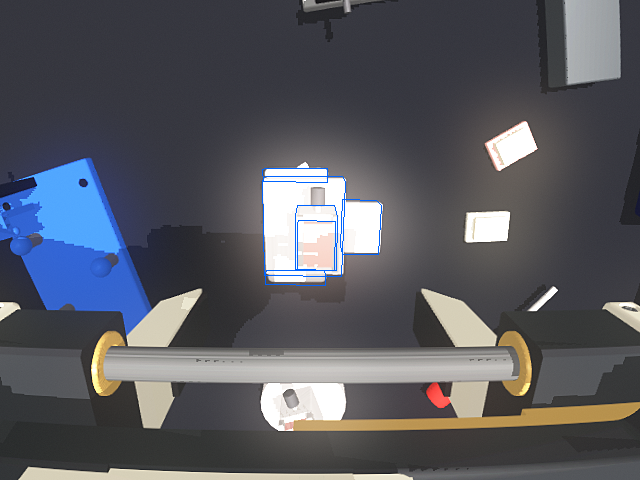

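The wrist view confirms the white clamp at (320,225), its nose right at (362,227), bars at top and bottom. The grip block is at (316,240) and the knob is on its +y side, away from the pads. Next I descend to z 0.032.

Call:
jog_arm([
  [[-0.0085,0.004,0.03,0,0,0.01,-1],[-0.0085,0.004,0.06,0,0,0.01,-1],[-0.0085,0.004,0.085,0,0,0.01,-1],[-0.0085,0.004,0.105,0,0,0.01,-1],[-0.0085,0.004,0.105,0,0,0.01,-1]],
])

```text
clock: 3.13
position: [0.5223, -0.1152, 0.0925]
ee_rot: [-2.191, -2.245, 0.005]
force: [-1.4, 0.9, 0.6]
width: 1.002
gripper_force: 0.0
```

Run:
```python
from h import *;from cell import *
s=observe();print(s['position'],s['force'],goal(s,.5245,-.117,.032,.021))
```

```text
[ 0.52227304 -0.11515436  0.09250416] [-1.37330108  0.92138178  0.63104355] (array([-0.002 ,  0.0025,  0.0605]), array([-0.0058, -0.0013,  0.0034]), np.float64(1.0))
```

Call:
jog_arm([
  [[-0.001,0.001,0.02,0,0,0.003,-1],[-0.001,0.001,0.04,0,0,0.003,-1],[-0.001,0.001,0.055,0,0,0.003,-1],[-0.001,0.001,0.06,0,0,0.003,-1],[-0.001,0.001,0.06,0,0,0.003,-1],[-0.001,0.001,0.06,0,0,0.003,-1]],
])

```text
clock: 3.63
position: [0.5264, -0.1179, 0.0368]
ee_rot: [2.199, 2.243, 0.001]
force: [-0.2, 0.6, -0.2]
width: 0.999
gripper_force: 0.0
```

Run:
```python
from h import *;from cell import *
s=observe();print(s['position'],s['force'],goal(s,.5245,-.117,.032,.021))
```

```text
[ 0.52642425 -0.1179086   0.03683388] [-0.20882439  0.58560926 -0.15608712] (array([ 0.0009, -0.0019,  0.0048]), array([ 0.0011, -0.0001, -0.0013]), np.float64(1.0))
```

Call:
jog_arm([
  [[0.001,-0.002,0.004,0,0,0,-1],[0.001,-0.002,0.004,0,0,0,-0.5],[0.001,-0.002,0.004,0,0,0,1],[0.001,-0.002,0.004,0,0,0,1],[0.001,-0.002,0.004,0,0,0,1],[0.001,-0.002,0.004,0,0,0,1],[0.001,-0.002,0.004,0,0,0,1],[0.001,-0.002,0.004,0,0,0,1],[0.001,-0.002,0.004,0,0,0,1],[0.001,-0.002,0.004,0,0,0,1]],
], force=45)

```text
clock: 4.47
position: [0.5237, -0.1173, 0.0317]
ee_rot: [-2.2, -2.242, 0.0]
force: [0.1, 0.5, -1.4]
width: 0.397
gripper_force: 0.0
```

Call:
jog_arm([
  [[0,0,0,0,0,0,1],[0,0,0,0,0,0,1],[0,0,0,0,0,0,1],[0,0,0,0,0,0,1]],
])

```text
clock: 4.8
position: [0.524, -0.1173, 0.0318]
ee_rot: [2.2, 2.242, 0.0]
force: [1.8, -0.8, -1.4]
width: 0.347
gripper_force: 45.0
```

Call:
jog_arm([
  [[0,0,-0.02,0,0,0,1],[0,0,-0.05,0,0,0,1],[0,0,-0.08,0,0,0,1],[0,0,-0.11,0,0,0,1],[0,0,-0.13,0,0,0,1],[0,0,-0.135,0,0,0,1],[0,0,-0.135,0,0,0,1]],
])

```text
clock: 5.38
position: [0.524, -0.1172, 0.1673]
ee_rot: [2.199, 2.242, 0.002]
force: [0.3, -0.2, -5.5]
width: 0.345
gripper_force: 45.0
```

Run:
```python
from h import *;from cell import *
s=observe();print(s['position'],s['force'],s['width'],goal(s,.540,.1615,.165,.184))
```

```text
[ 0.52399827 -0.11715506  0.16732794] [ 0.34041547 -0.16530975 -5.51898433] 0.34467750834765437 (array([0.2783, 0.0213, 0.0025]), array([ 0.0016, -0.0002, -0.1648]), np.float64(0.9999999999999999))
```

Call:
jog_arm([
  [[0.02,0.002,0,0,0,-0.01,1],[0.055,0.004,0,0,0,-0.03,1],[0.09,0.007,0,0,0,-0.05,1],[0.125,0.01,0,0,0,-0.075,1],[0.16,0.012,0,0,0,-0.095,1],[0.195,0.015,0,0,0,-0.115,1],[0.23,0.018,0,0,0,-0.135,1],[0.258,0.02,0,0,0,-0.15,1],[0.272,0.021,0.001,0,0,-0.16,1],[0.278,0.021,0.002,0,0,-0.165,1]],
])

```text
clock: 6.22
position: [0.5379, 0.1642, 0.1622]
ee_rot: [-2.0, -2.419, 0.004]
force: [-1.1, -0.7, -3.9]
width: 0.347
gripper_force: 45.0
```

Call:
jog_arm([
  [[0,0,0,0,0,0,1],[0,0,0,0,0,0,1],[0,0,0,0,0,0,1]],
])

```text
clock: 6.47
position: [0.5393, 0.1587, 0.1642]
ee_rot: [2.012, 2.413, -0.002]
force: [-0.1, -0.1, -4.7]
width: 0.342
gripper_force: 45.0
```

Run:
```python
from h import *;from cell import *
s=observe();print(s['position'],s['force'],s['width'],goal(s,.540,.1615,.165,.184))
P={c:camera_params(c) for c in("wrist","scene")}
I={c:get_image(c) for c in P}
q=[*s['position'][:2],.184];z=s['position'][2]-.0318
o=[]
for c in P:
    for d in silhouettes("plate",c):
        print(c,d["p"],d["pixel"],d["mask"].sum())
        if d["p"]>.4 and np.hypot(*(proj([[q[0],q[1],z+.03]],P[c])[0]-d["pixel"]))<60: print(fit(PLATE,q,[(P[c],d["mask"].astype(np.float32))],z))
    im=I[c][:,:,::-1].copy();overlay(im,PLATE,q,P[c],(255,100,0),z);overlay(im,MOUNT+BALLS+CATCH,[.54,.1615,.184],P[c],(0,255,0));o.append(im)
c=proj([[q[0],q[1],.08]],P["scene"])[0].astype(int)
b=cv2.resize(o[1][c[1]-75:c[1]+75,c[0]-100:c[0]+100],(400,300))
cv2.imwrite("pics/m1.png",np.hstack([cv2.resize(o[0],(400,300)),b]))
```

```text
[0.53931655 0.15866599 0.16422505] [-0.11623591 -0.05590508 -4.74460302] 0.3420245200386981 (array([ 0.0027,  0.0012, -0.0008]), array([-0.0011,  0.0011, -0.0031]), np.float64(0.9999999999999999))
wrist 0.62 [303.2, 272.9] 27670
(array([0.53929285, 0.15842272, 0.1806107 ]), np.float64(0.469226598739624))
scene 0.79 [168.1, 323.0] 2262
scene 0.65 [445.4, 186.1] 1364
(array([0.53463625, 0.15873805, 0.33151609]), np.float64(0.3160282373428345))
scene 0.2 [438.4, 234.4] 3076
```

View pics/m1.png

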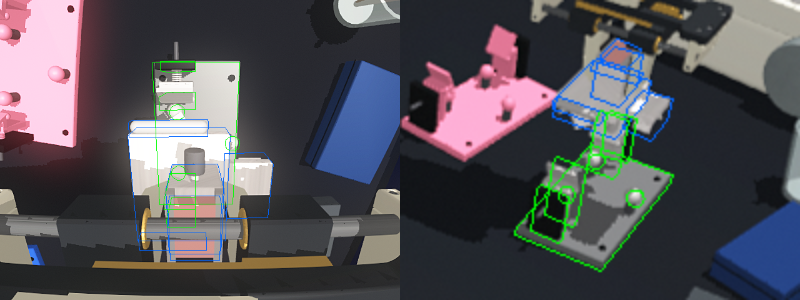

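Left (wrist): the held clamp's outline matches its model, over the grey stand. Right (scene): the clamp is level above the stand and the lone ball at (635,197) is on its nose side. Now descending.

Call:
jog_arm([
  [[0.002,0.001,0.01,-0.001,0.001,-0.003,1],[0.002,0.001,0.025,-0.001,0.001,-0.003,1],[0.002,0.001,0.04,-0.001,0.001,-0.003,1],[0.002,0.001,0.05,-0.001,0.001,-0.003,1],[0.002,0.001,0.055,-0.001,0.001,-0.003,1],[0.002,0.001,0.055,-0.001,0.001,-0.003,1],[0.002,0.001,0.055,-0.001,0.001,-0.003,1]],
])

```text
clock: 7.25
position: [0.5403, 0.1631, 0.1097]
ee_rot: [-2.005, -2.419, -0.002]
force: [0.1, 1.0, -4.5]
width: 0.345
gripper_force: 45.0
```

Run:
```python
from h import *;from cell import *
for i in range(3):
    get_image("top");s=observe();print(s['position'],s['force'],s['width'],goal(s,.540,.1615,.0618,.184))
```

```text
[0.54055704 0.16324067 0.11018268] [ 0.13025137  0.55304854 -4.02462907] 0.3473811579677077 (array([-0.0017, -0.001 ,  0.0484]), array([ 0.0018, -0.0011,  0.0028]), np.float64(0.9999999999999999))
[0.54075266 0.16334561 0.11041852] [-0.62304926  0.39551078 -4.8944374 ] 0.34666642126298486 (array([-0.0017, -0.0012,  0.0486]), array([ 0.0023, -0.0013,  0.0029]), np.float64(0.9999999999999999))
[0.54071997 0.16335353 0.11048153] [-0.18645742  0.01719019 -4.558946  ] 0.3463085201345652 (array([-0.0018, -0.0012,  0.0487]), array([ 0.0024, -0.0013,  0.0028]), np.float64(0.9999999999999999))
```

Down stepwise, watching the force.

Call:
jog_arm([
  [[-0.0015,-0.001,0.005,0.002,-0.001,0.003,1],[-0.0015,-0.001,0.01,0.002,-0.001,0.003,1],[-0.0015,-0.001,0.015,0.002,-0.001,0.003,1],[-0.0015,-0.001,0.02,0.002,-0.001,0.003,1],[-0.0015,-0.001,0.023,0.002,-0.001,0.003,1],[-0.0015,-0.001,0.025,0.002,-0.001,0.003,1],[-0.0015,-0.001,0.025,0.002,-0.001,0.003,1]],
])

```text
clock: 7.98
position: [0.5389, 0.1615, 0.0838]
ee_rot: [-2.007, -2.415, 0.003]
force: [-0.3, 0.1, -8.1]
width: 0.346
gripper_force: 45.0
```

Call:
jog_arm([
  [[0,0,0.002,0,0,0,1],[0,0,0.004,0,0,0,1],[0,0,0.006,0,0,0,1],[0,0,0.008,0,0,0,1],[0,0,0.008,0,0,0,1]],
])

```text
clock: 8.4
position: [0.5388, 0.1616, 0.0758]
ee_rot: [-2.007, -2.415, 0.003]
force: [0.3, 0.2, -15.7]
width: 0.344
gripper_force: 45.0
```

Run:
```python
from h import *;from cell import *
s=observe();P={c:camera_params(c) for c in("wrist","scene")}
I={c:get_image(c) for c in P}
q=[*s['position'][:2],.184];z=s['position'][2]-.0318
print(s['position'],s['force'],s['ft_torque'],goal(s,.540,.1615,.0618,.184))
o=[]
for c in P:
    im=cv2.resize(I[c][:,:,::-1],None,fx=4,fy=4,interpolation=cv2.INTER_CUBIC);overlay(im,PLATE,q,P[c],(255,100,0),z,S=4);o.append(im)
c=(proj([[q[0],q[1],.06]],P["scene"])[0]*4).astype(int)
b=o[1][c[1]-225:c[1]+225,c[0]-200:c[0]+200]
a=cv2.resize(o[0],(640,480))[0:450,120:520]
cv2.imwrite("pics/m2.png",np.hstack([a,b]))
```

```text
[0.53883913 0.16162143 0.07584566] [  0.3361755    0.19498689 -15.74246763] [ 0.12988529 -0.36194349  0.01476281] (array([-0.0003,  0.0011,  0.014 ]), array([-0.0022,  0.0002,  0.0002]), np.float64(0.9999999999999999))
```

View pics/m2.png

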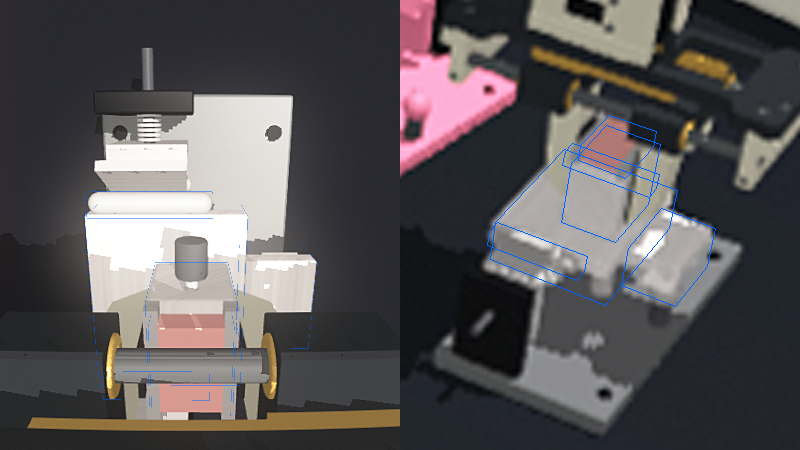

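Call:
jog_arm([
  [[0,0.001,0.002,-0.002,0,0,1],[0,0.001,0.004,-0.002,0,0,1],[0,0.001,0.005,-0.002,0,0,1],[0,0.001,0.005,-0.002,0,0,1]],
])

```text
clock: 8.83
position: [0.5416, 0.1618, 0.0726]
ee_rot: [2.007, 2.414, 0.004]
force: [1.6, 1.0, 1.1]
width: 0.346
gripper_force: 45.0
```

Call:
jog_arm([
  [[0,0,0.002,0,0,0,1],[0,0,0.004,0,0,0,1],[0,0,0.005,0,0,0,1],[0,0,0.005,0,0,0,1]],
])

```text
clock: 9.17
position: [0.5406, 0.1617, 0.0665]
ee_rot: [2.007, 2.415, 0.002]
force: [1.7, 1.0, -3.9]
width: 0.345
gripper_force: 45.0
```

Call:
jog_arm([
  [[0,0,0.001,0,0,0,1],[0,0,0.002,0,0,0,1],[0,0,0.003,0,0,0,1],[0,0,0.003,0,0,0,1]],
])

```text
clock: 9.5
position: [0.5394, 0.1616, 0.0628]
ee_rot: [-2.008, -2.416, 0.002]
force: [0.4, 0.7, -11.7]
width: 0.345
gripper_force: 45.0
```

Call:
jog_arm([
  [[0,0,0.001,0,0,0,1],[0,0,0.002,0,0,0,1],[0,0,0.002,0,0,0,1]],
])

```text
clock: 9.75
position: [0.5385, 0.1618, 0.0615]
ee_rot: [-2.006, -2.415, 0.002]
force: [-6.5, 0.4, -0.7]
width: 0.348
gripper_force: 45.0
```

Call:
jog_arm([
  [[0,0,0.001,0,0,0,1],[0,0,0.001,0,0,0,1],[0,0,0.001,0,0,0,1]],
])

```text
clock: 10.0
position: [0.5385, 0.1618, 0.0613]
ee_rot: [-2.006, -2.415, 0.002]
force: [-9.7, 0.1, 10.2]
width: 0.347
gripper_force: 45.0
```

Run:
```python
from h import *;from cell import *
s=observe();P={c:camera_params(c) for c in("wrist","scene")}
I={c:get_image(c) for c in P}
q=[.540,.1615,.184];z=.030
print(s['position'],s['force'],s['ft_torque'],goal(s,.540,.1615,.0618,.184))
o=[]
for c in P:
    im=cv2.resize(I[c][:,:,::-1],None,fx=4,fy=4,interpolation=cv2.INTER_CUBIC);overlay(im,PLATE,q,P[c],(255,100,0),z,S=4);o.append(im)
c=(proj([[q[0],q[1],.06]],P["scene"])[0]*4).astype(int)
b=o[1][c[1]-225:c[1]+225,c[0]-200:c[0]+200]
a=cv2.resize(o[0],(640,480))[0:450,120:520]
cv2.imwrite("pics/m3.png",np.hstack([a,b]))
```

```text
[0.53846533 0.16183369 0.06128865] [-9.6562788   0.09355666 10.22266168] [-0.09166812  2.39820735  0.14810794] (array([-0.0006,  0.0014, -0.0005]), array([-0.0024, -0.0012,  0.0004]), np.float64(0.9999999999999999))
```

View pics/m3.png

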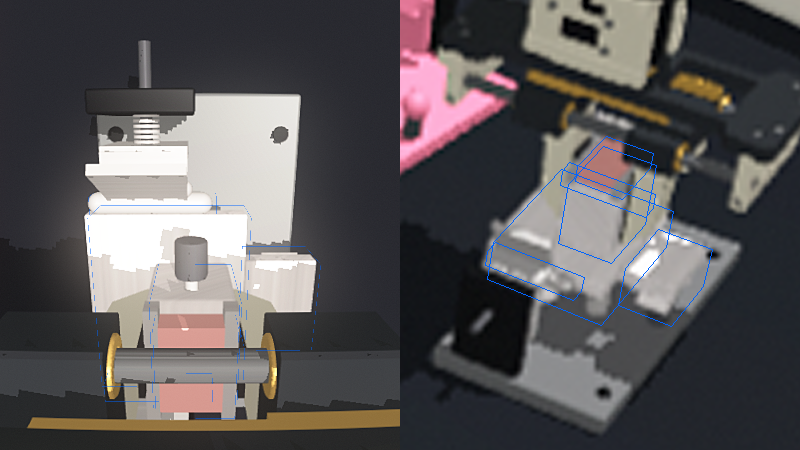

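Call:
jog_arm([
  [[0.0,0,0.001,0,0,0,1],[0,0,0.002,0,0,0,1],[0,0,0.002,0,0,0,1],[0,0,0.002,0,0,0,1]],
])

```text
clock: 10.43
position: [0.5385, 0.1618, 0.0611]
ee_rot: [-2.006, -2.414, 0.0]
force: [-17.7, -1.8, 34.2]
width: 0.347
gripper_force: 45.0
```

Run:
```python
from h import *;from cell import *
s=observe();print(s['position'],s['force'],s['ft_torque'],goal(s,.540,.1615,.0618,.184))
p=camera_params("scene");I=get_image("scene")
im=cv2.resize(I[:,:,::-1],None,fx=6,fy=6,interpolation=cv2.INTER_CUBIC)
q=[.540,.1615,.184]
overlay(im,MOUNT,q,p,(0,255,0),S=6);overlay(im,PLATE[:2]+PLATE[4:],q,p,(255,100,0),.030,S=6)
c=(proj([[.54,.1615,.05]],p)[0]*6).astype(int)
cv2.imwrite("pics/m4.png",im[c[1]-300:c[1]+300,c[0]-370:c[0]+370])
```

```text
[0.53850088 0.16183994 0.06106299] [-17.69296575  -1.75924312  34.20794665] [-0.56480301  4.16005386  0.20798406] (array([-0.0006,  0.0014, -0.0007]), array([-0.0019, -0.0023,  0.0002]), np.float64(0.9999999999999999))
```

View pics/m4.png

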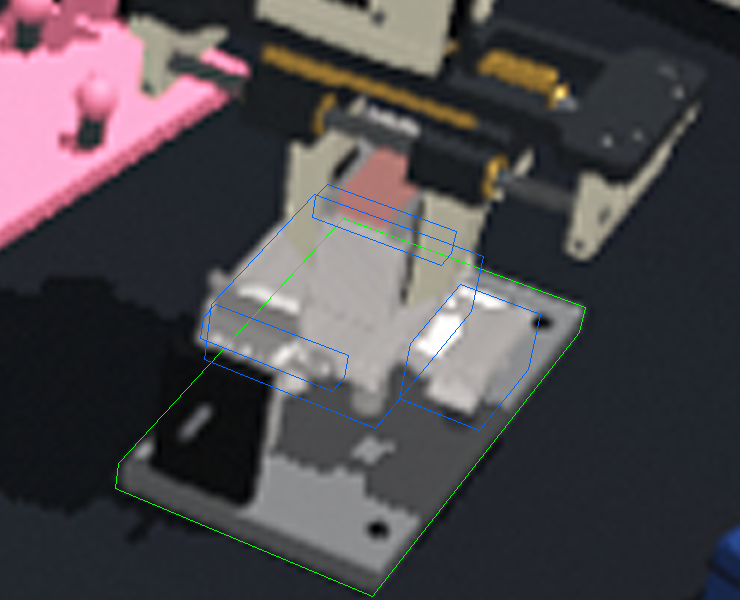

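The clamp's nose edge lies on the seat outline at (540,315), and the contact is stiff (34 N with under 0.3 mm of travel), so it is on the balls. I unload and then open.

Call:
jog_arm([
  [[0,-0.001,-0.002,0,0,0,1],[0,-0.0015,-0.004,0,0,0,1],[0,-0.0015,-0.004,0,0,0,1],[0,-0.0015,-0.004,0,0,0,1]],
])

```text
clock: 10.82
position: [0.5384, 0.1614, 0.0622]
ee_rot: [2.008, 2.416, -0.0]
force: [-2.0, 1.8, -11.7]
width: 0.35
gripper_force: 45.0
```

Call:
jog_arm([
  [[0,0,0.0005,0,0,0,0.2],[0,0,0.0005,0,0,0,0],[0,0,0.0005,0,0,0,-0.5],[0,0,0.0005,0,0,0,-1],[0,0,0.0005,0,0,0,-1],[0,0,0.0005,0,0,0,-1],[0,0,0.0005,0,0,0,-1],[0,0,0.0005,0,0,0,-1],[0,0,0.0005,0,0,0,-1]],
])

```text
clock: 11.57
position: [0.539, 0.1615, 0.0623]
ee_rot: [2.008, 2.416, 0.001]
force: [-0.3, -0.6, 0.6]
width: 0.931
gripper_force: 0.0
```

Call:
jog_arm([
  [[0,0,-0.01,0,0,0,-1],[0,0,-0.03,0,0,0,-1],[0,0,-0.06,0,0,0,-1],[0,0,-0.09,0,0,0,-1],[0,0,-0.12,0,0,0,-1],[0,0,-0.15,0,0,0,-1],[0,0,-0.15,0,0,0,-1],[0,0,-0.15,0,0,0,-1]],
])

```text
clock: 12.23
position: [0.5399, 0.1617, 0.2147]
ee_rot: [2.007, 2.414, 0.008]
force: [-0.1, 0.6, -0.3]
width: 0.998
gripper_force: 0.0
```

Run:
```python
from h import *;from cell import *
s=observe();print(s['position'],s['force'],s['clock'])
q=[.540,.1615,.184];o=[]
for c in("wrist","scene"):
    p=camera_params(c);I=get_image(c);S=4
    im=cv2.resize(I[:,:,::-1],None,fx=S,fy=S,interpolation=cv2.INTER_CUBIC)
    overlay(im,PLATE,q,p,(255,100,0),.030,S=S)
    k=(proj([[.54,.1615,.06]],p)[0]*S).astype(int);print(k)
    r=(600,600) if c=="wrist" else (200,225)
    x0,y0=max(k[0]-r[0],0),max(k[1]-r[1],0)
    o.append(cv2.resize(im[y0:y0+2*r[1],x0:x0+2*r[0]],(400,450)))
    for d in silhouettes("plate",c):
        if d["p"]>.3 and np.hypot(*(k/4-d["pixel"]))<40:
            for z in(.026,.030,.034,.038): print(c,z,fit(PLATE,q,[(p,d["mask"].astype(np.float32))],z))
cv2.imwrite("pics/m5.png",np.hstack(o))
```

```text
[0.5399008  0.16172594 0.21466113] [-0.10784415  0.55173109 -0.31196433] 12.2333
[1240  900]
wrist 0.026 (array([0.53782877, 0.16110236, 0.18203724]), np.float64(0.04182218015193939))
wrist 0.03 (array([0.53784659, 0.16193017, 0.18342369]), np.float64(0.055378593504428864))
wrist 0.034 (array([0.53804954, 0.16220666, 0.18212862]), np.float64(0.07845881581306458))
wrist 0.038 (array([0.53814129, 0.16323153, 0.18680111]), np.float64(0.10494422912597656))
[1765  868]
scene 0.026 (array([0.53194128, 0.17281358, 0.21752791]), np.float64(0.3034619987010956))
scene 0.03 (array([0.53421864, 0.16704048, 0.22358329]), np.float64(0.31438928842544556))
scene 0.034 (array([0.5370955 , 0.16325102, 0.23044618]), np.float64(0.32741013169288635))
scene 0.038 (array([0.5403466 , 0.15734795, 0.23770243]), np.float64(0.3391544222831726))
```

View pics/m5.png

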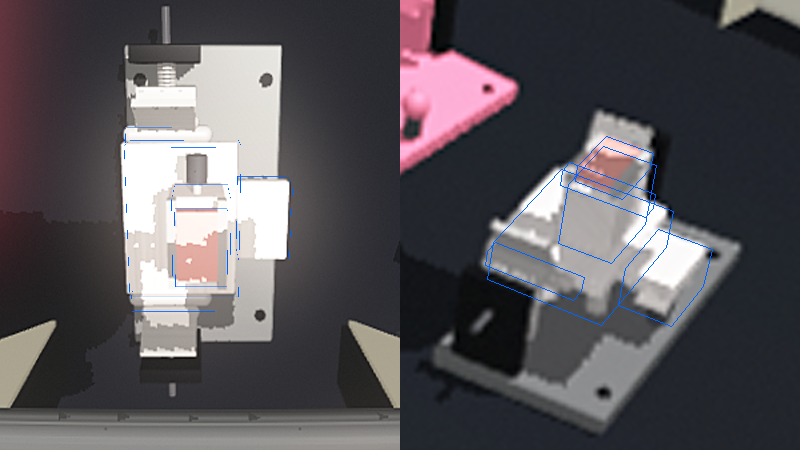

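The clamp is home. The wrist outline fits best at or below seat height, within about 2 mm of the seat, and both catches overlap the bars at (165,128) and (170,305). The gripper is clear, so I hand in.

```bash
python3 -c "
from cell import *
print(sign_off())"
```

```text
the job is handed in; nothing more can be done
None
```

I set the barred clamp on the grey stand with its nose over the single ball and pressed it home with about 34 N. Both catches appear to hold its bars, the round-foot clamp was not touched, and I handed the job in at about 12.5 s; no verdict came back.

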